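Clamp the test pin and lift the specimen holder off its ball dock

ROBOT

A 6-joint arm with a two-finger parallel gripper is mounted at the origin on a cart in front of the work surface, level with it; the furniture and walls round the work are solid. World frame = base frame: x ahead of the robot, y to its left, z up, the work surface at z = 0. Lengths are in mm, angles in rad, forces in N, time in s.
With the tool pointing down it reaches from about 400 to 925 mm from the base axis. Payload 12.5 kg.
Tool frame: the origin (TCP) lies midway between the tips of the shut fingers; the grasp point (between the pads) lies 19 mm behind it; z points along the fingers, y is the line along which they close (so a half turn about z gives the same grasp; the last joint's range is limited). The gripper opens to 95 mm and grips with 3 to 60 N. Pads are 20 mm wide; open, the fingers measure 119 mm over their backs; the gripper's body (75 mm by 180 mm) begins 59 mm behind the grasp point.
Start: joints at [-1.349, 0.491, 1.559, -0, 1.092, -0.106], TCP at [201.249, -591.731, 214.661] pointing down, gripper open.
Joint ranges: [-3.1, 3.1], [-0.84, 2.19], [0.05, 2.79], [-1.13, 4.28], [0.06, 2.93], [-2.69, 2.69]. Speed limits (rad/s): [2.22, 2.22, 2.79, 3.14, 3.14, 3.14].

INTERFACE

Orientations are given as [roll, pitch, yaw] about the fixed x, y, z axes, in that order (R = Rz(yaw) Ry(pitch) Rx(roll)).
In Python, from cell import * gives the robot as it stands. The module is installed in compiled form; this text tells all that it offers.
- The arm moves only by the tool arm_command, never from a script. Its arguments are lists of equal length, an entry for each row: "delta_pos": the shift along the world's x, y, z in units of 250 mm (1.0 is 250 mm), a list of three; "delta_rot": the turn, a rotation vector about the world's x, y, z in units of 90 degrees (1.0 is 90 degrees), a list of three; "claw": the closure, from 0 (fully open) to 1 (shut). In form: {"delta_pos": [[tx, ty, tz], ...], "delta_rot": [[wx, wy, wz], ...], "claw": [claw, ...]}. A call has exactly 5 rows; each row is the pose to reach, as a shift and turn from the pose commanded when the call began; what a row does not reach only later rows make up. A row lasts 1/12 s, in which the tool goes at most 41.7 mm and 7.16 degrees, less where a joint would pass 70% of its speed; a pose out of reach is approached as far as the arm can. A call with a number of a shift or a turn outside -1 to 1 is refused whole. A call with a gripper value outside its range is refused whole. The fingers move at their own pace and stop on an object; the grip force is fixed at half the most. Time passes only in rows, so rows that repeat a pose let the fingers close, or fill a call up. It gives the time, the measured TCP pose, the force, the opening and the grip force at its end, in the units of the state.
- state(): the state, without advancing time (a new reading comes with each control period).
- read_camera(name): name is "side" or "top"; returns the picture (400x640x3 uint8, red, green, blue); there is no depth.
- calibration(name): a dict with "camera_matrix" (3x3 intrinsics, pixels), "T" (4x4, takes a point from camera to world coordinates). Camera axes: x right, y down, z forward; pixel columns grow to the right and rows downward; lengths in mm; the calibration is good to about 2 mm. A picture is of the moment at which its call begins. calibration takes no time and is no camera call.
- job_done(): hands the job in; it is judged then, once.
The state is a dict: "t": time; "joints": joint angles; "qvel": joint speeds; "tau": joint torques, N m; "eef_pos": TCP position; "tcp_rot": TCP orientation; "ft_force": force on the tool from outside, world axes, zero at the start; "moment": the same for the moment, N m; "opening": opening from 0.0 (shut) to 1.0 (fully open); "grip_force": force on a finger pad.
Only numpy, scipy, OpenCV 4.12 (cv2) and the standard library are available. Lean on these libraries where they do the work, as an engineer would, in place of code of your own. Each camera call takes 0.05 s, during which the arm holds its last target. There are 200 camera calls.

TASK

The pin specimen has to go to the microscope, so first make it safe in its holder: slide the holder's blue jaw along the beam until it presses the test pin firmly against the steel end stop, and leave the jaw there. Then pull the red spring latch fully sideways towards the aluminium grip facing it, lift the holder straight up off the ball, and finish while still holding it in the gripper, level, some 12 cm higher than it sat, with the pin still shut between jaw and stop. Leave the other things on the bench alone.

Things in the scene. Friction and masses are not known exactly. Their poses are not given: they have to be found in the camera images.
- dock: Fixed grey base, 188 x 84 mm, 14 mm high, x -48 to +140 mm; origin on the bench under its steel ball stud. Ball 24 mm diameter, centre 55 mm above the bench, with a flat-bottomed skirt over a thin neck, under which the latch hooks. At x 110 a forked rest, 20 x 46 mm, rest surface 46 mm and cheeks (35 mm apart) 54 mm above the bench. Place and yaw vary.
- holder: Loose aluminium specimen holder, 0.46 kg with jaw and latch, parked on the dock. Origin at the centre of the ball it sits on, 55 mm above the bench; x along its beam away from the coupler, z up; parked, axes as the dock's. Beam 30 mm wide, x 20 to 137, z -9 to 3, lying in the dock's fork; on it a V trough (edges at z 15, axis at y 0, z 17). Locked to the ball until the latch is pulled.
- coupler_top (a point): Middle of the top of the coupler, holder frame (0, 0, 20) mm: a hollow block 44 x 46 mm, z -16 to 20, over the ball with 1.5 mm play. On its +y edge stands the fixed aluminium grip, a plate x -12 to 12, outer face at y 24, z 20 to 50; facing it at the -y side stands the red latch tab. Once unlatched it must rise 30 mm straight up to clear the ball.
- stop_face (a point): Middle of the inner face of the steel end stop, holder frame (125, 0, 17) mm, on the trough's axis; the stop is 26 mm wide and its top is at z 31 mm.
- grip_point (a point): Point on the holder where a gripper closing along the holder's y axis is centred when the latch is fully squeezed: holder frame (0, -3.5, 36) mm. There the outer width over fixed grip and latch tab is 64 mm released and 55 mm squeezed; both are 24 mm wide and end 14 mm above this point, with free space outside them and below down to the base plate.
- latch (a joint): Travel of the spring latch in m: 0 locked (it springs back there), 0.009 fully pulled, towards the holder's +y. It frees the ball above 0.007. The spring takes 6 N to start and 13 N at full travel; a grip of 30 to 60 N on tab and fixed grip holds it open and carries the holder.
- latch_tab (a point): Middle of the outer face of the red latch tab, holder frame (0, -40, 36) mm when released; the tab is a plate 24 mm wide along x, 6 mm thick, from z -6 to 50.
- jaw_slide (a joint): Travel of the jaw in m: 0 drawn back towards the coupler, growing along the holder's +x; its face is at x 48 mm + travel. With the 40 mm pin hard against the end stop it stops at 0.037. It slides stiffly (4 N friction) and stays where it is left.
- jaw: The blue sliding jaw: a block 14 mm thick (x -14 to 0), 16 mm wide, rising to 33 mm above its origin, on a saddle 38 mm wide that reaches 1 mm above the origin. Origin in the middle of its pin-side face, on the trough's axis (holder z 17 mm); axes as the holder's.
- jaw_lug (a point): Grip point in the jaw's upstanding block (thumb lug): 7 mm behind its face, 22 mm above the trough's axis, 11 mm below its top. Pinch its 16 mm width along the holder's y axis; fingertips may reach 19 mm below this point.
- pin: Loose waisted steel test pin, 40 mm long, heads 16 mm and waist 10 mm in diameter, 45 g, lying along the trough a few mm short of the end stop. Origin at its middle; x along its axis.
- tray: Fixed white tray, 75 x 135 x 14 mm, with three more pins, to be left alone.
- bottle_di: White plastic bottle, 80 mm wide and 165 mm high, standing at the back; origin under its middle.
- eppi_rack: Orange micro tube rack, 62 x 110 x 47 mm, at the back; origin under its middle.
- marker: Marker pen with blue cap, 138 mm long, lying by the microscope; origin under its middle.
- timer: White bench timer, 67 x 63 x 18 mm, lying at the left; origin under its middle.
- microscope: Fixed cream and black stereo microscope on the right, not part of the job. It fills about x 0.39 to 0.72 m, y -0.57 to -0.32 m, up to 0.48 m high (origin on the bench under its middle), so an arm starting beside it must first draw back or go round in front of it.

How it is judged (in metres and radians):
On the way, in this order (a step that is already met when the one before it is completed fails the run):
1. the jaw presses the pin against the end stop (over 2 N) while the holder is parked (contact force between jaw and pin above 2 N and value of joint jaw_slide above 0.0355 m and height (world z) of holder below 0.062 m), for 0.2 s.
2. the latch is pulled fully aside with the holder still on its ball (value of joint latch above 0.007 m and height (world z) of holder below 0.065 m), for 0.1 s.
At the end, for the whole second after the job is handed in: The gripper holds the holder at rest, raised 80 to 180 mm above its parked height, within 0.2 rad of level, off the dock; the pin lies in the trough against the end stop (within 2.5 mm) with the jaw shut on it (travel over 0.0355 m, still bearing on the pin) (height (world z) of holder between 0.135 and 0.235 m and angle between holder's own z axis and vertical below 0.2 rad and linear speed of holder below 0.02 m/s and contact force between the fingers and holder above 5 N and contact force between holder and dock below 0.05 N and value of joint jaw_slide above 0.0355 m and x of pin in the frame of holder between 0.1025 and 0.1075 m and y of pin in the frame of holder between -0.003 and 0.003 m and z of pin in the frame of holder between 0.014 and 0.02 m and contact force between jaw and pin above 0.2 N); the arm keeps its last pose, push and grip.
It fails at once if another thing on the bench is pushed more than 20 mm (distance of any of bottle_di, eppi_rack, marker, timer from where it was at the start of the episode above 0.02 m).
It fails at once if the tray of pins is touched hard (contact force between the arm and tray above 3 N).
It also fails if it takes over 42 s, if anything falls off the work surface, if the arm or the gripper's body presses on something with over 40 N, if the wrist force passes 120 N, or if a joint passes its speed limit or range.

## Working session

There is one attempt and no reset: what is moved stays moved. The work goes in short steps, Python scripts to look and compute and a tool call to move; the robot and the scene stay as the last step left them, time stands still between calls to the robot, and variables do not carry over. Pictures are saved under pics/ and viewed, at most 10 in all, crops included, and the job is handed in when it is done.

Besides the shell and the picture viewer there is one more tool, called by a JSON object that holds its "op" and its "data", one argument or row to a line. arm_command: Moves the arm, as the interface text tells. Shifts and turns lie within -1 to 1; 1 stands for 250 mm of shift or 90 degrees of turn. Its arguments: {"type":"object","properties":{"delta_pos":{"type":"array"},"delta_rot":{"type":"array"},"claw":{"type":"array"}},"required":["delta_pos","delta_rot","claw"]}

```bash
mkdir -p pics; python3 - <<'E'
from cell import *
import cv2
for n in("top","side"):
    cv2.imwrite(f"pics/{n}0.png",read_camera(n)[:,:,::-1]); c=calibration(n); print(c["camera_matrix"],c["T"].round(3) if hasattr(c["T"],'round') else c["T"])
print(state())
E
```

```text
[[401.20897302   0.         325.73083902]
 [  0.         401.20897302 209.63213152]
 [  0.           0.           1.        ]] [[-1.800000e-02 -9.940000e-01  1.110000e-01  4.532320e+02]
 [-1.000000e+00  1.900000e-02  4.000000e-03 -7.800500e+01]
 [-7.000000e-03 -1.110000e-01 -9.940000e-01  1.221253e+03]
 [ 0.000000e+00  0.000000e+00  0.000000e+00  1.000000e+00]]
[[429.29269267   0.         316.66812498]
 [  0.         429.29269267 197.76333033]
 [  0.           0.           1.        ]] [[ 4.38000e-01 -4.10000e-01  8.00000e-01 -5.82302e+02]
 [-8.99000e-01 -1.91000e-01  3.94000e-01 -6.40303e+02]
 [-8.00000e-03 -8.92000e-01 -4.52000e-01  7.41352e+02]
 [ 0.00000e+00  0.00000e+00  0.00000e+00  1.00000e+00]]
{'t': 0.1, 'joints': array([-1.34859255e+00,  4.91510623e-01,  1.55939683e+00,  4.45686984e-06,
        1.09171909e+00, -1.05613726e-01]), 'qvel': array([ 0.00094163, -0.00123164, -0.00075875,  0.00038985,  0.00051606,
        0.00162431]), 'tau': array([ 2.51858793e-03, -6.13623619e+01, -2.58604789e+01,  6.94236089e-02,
        4.70207445e-02, -6.13228030e-05]), 'eef_pos': array([ 201.20077759, -591.4926684 ,  214.11027729]), 'tcp_rot': array([-3.14056494e+00, -1.12920905e-04,  3.27815393e-01]), 'ft_force': array([ 1.05194226, -0.17986552, -0.38897745]), 'moment': array([ 0.06722725, -0.00422256,  0.00047953]), 'grip_force': 0.0, 'opening': 0.9985770116422357}
```

View pics/top0.png

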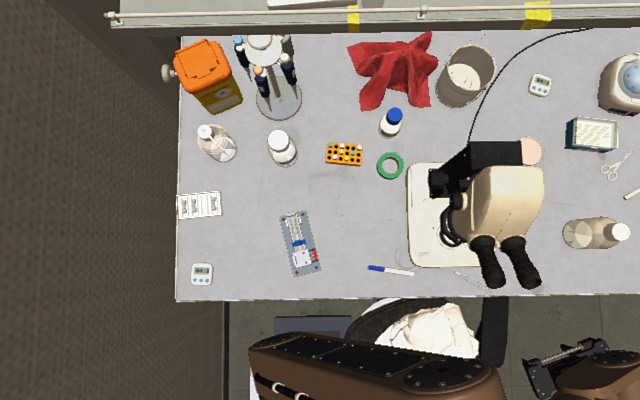

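View pics/side0.png

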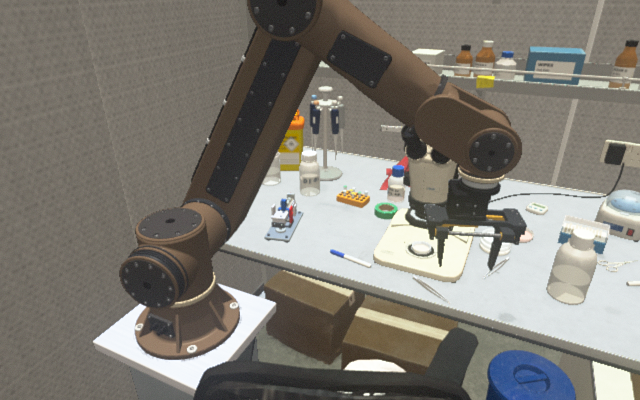

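The top view shows the dock at about (299,243), with the coupler near (302,257) and the far end near (291,215). The side view has it at about (285,218). I'll enlarge both.

```bash
python3 - <<'E'
import cv2
a=cv2.imread("pics/top0.png")[203:283,262:342]; b=cv2.imread("pics/side0.png")[185:250,250:315]
cv2.imwrite("pics/topc.png",cv2.resize(a,(560,560),interpolation=cv2.INTER_CUBIC))
cv2.imwrite("pics/sidec.png",cv2.resize(b,(585,585),interpolation=cv2.INTER_CUBIC))
E
```

```text
(no output)
```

View pics/topc.png

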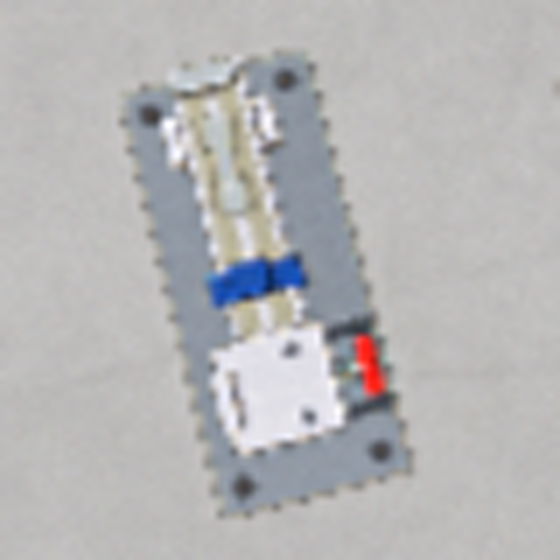

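View pics/sidec.png

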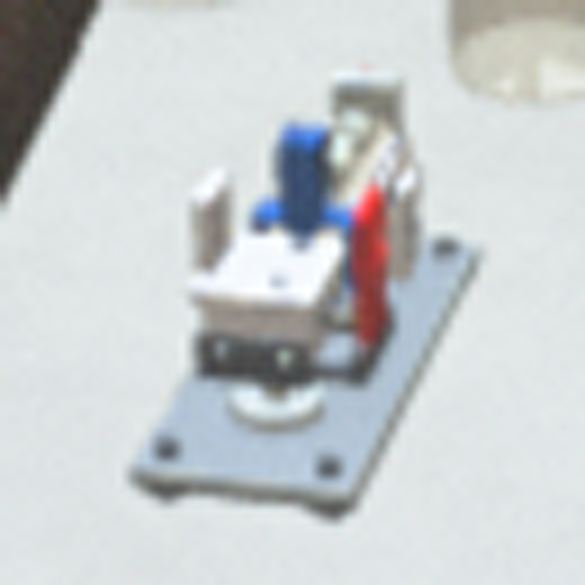

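The top crop shows the dock corners at (122,98), (305,52), (410,468) and (222,515). It also shows the coupler top, the red tab at (370,365) and the blue jaw at (258,280). The side crop shows the same parts, with the lug top at (305,130) and the red tab top at (372,190). I'll triangulate these points and fit a pose to them.

```bash
cat > h.py <<'E'
from cell import *
import numpy as np
from scipy.optimize import least_squares
C={n:calibration(n) for n in("top","side")}
def proj(n,P):
    T=np.linalg.inv(np.array(C[n]["T"])); p=T[:3,:3]@P+T[:3,3]; p=np.array(C[n]["camera_matrix"])@p; return p[:2]/p[2]
OFF={"top":(7,262,203),"side":(9,250,185)}
def px(n,u,v):
    s,a,b=OFF[n]; return np.array([(u+.5)/s-.5+a,(v+.5)/s-.5+b])
def tri(a,b): return least_squares(lambda P:np.r_[proj("top",P)-a,proj("side",P)-b],[450,-30,50.]).x
E
python3 - <<'E'
from h import *
D={"dFL":((140,42,14),(122,98),None),"dFR":((140,-42,14),(305,52),(482,252)),"dNR":((-48,-42,14),(410,468),(350,490)),"dNL":((-48,42,14),(222,515),(132,470)),
"cFL":((22,23,75),(212,355),(245,232)),"cFR":((22,-23,75),(325,325),(342,240)),"cNR":((-22,-23,75),(345,418),(325,305)),"cNL":((-22,23,75),(240,450),(193,290)),
"tab":((0,-37,105),(370,365),(372,190)),"lug":(None,(258,280),(305,130))}
for k,(m,a,b) in D.items():
    if b: print(k,m,tri(px("top",*a),px("side",*b)).round(1))
def W(p,m):
    c,s=np.cos(p[3]),np.sin(p[3]); return np.array([p[0]+c*m[0]-s*m[1],p[1]+s*m[0]+c*m[1],p[2]+m[2]])
def lugm(p): return (48+p[4]-7,0,105)
for views in (("top","side"),("top",),("side",)):
    def f(p):
        r=[]
        for k,(m,a,b) in D.items():
            mm=m or lugm(p)
            if "top" in views:r+=list(proj("top",W(p,mm))-px("top",*a))
            if b and "side" in views:r+=list(proj("side",W(p,mm))-px("side",*b))
        return np.array(r)
    free=len(views)==2
    s=least_squares(lambda p:f(p) if free else np.r_[f(p),p[2]*10],[400,-20,0,.2,10]); print(views,s.x.round(3),np.abs(s.fun).max().round(2)); 
    if free: print(s.fun.round(1))
E
```

```text
dFR (140, -42, 14) [588.8 -10.1   9.1]
dNR (-48, -42, 14) [409.1 -52.4  13.6]
dNL (-48, 42, 14) [391.   27.3  10.8]
cFL (22, 23, 75) [460.   22.7  74.1]
cFR (22, -23, 75) [469.  -19.5  76. ]
cNR (-22, -23, 75) [432.6 -29.1  70.3]
cNL (-22, 23, 75) [419.8  14.8  72.4]
tab (0, -37, 105) [453.2 -39.8 108.5]
lug None [487.    5.  106.8]
('top', 'side') [ 4.45119e+02 -2.87000e+00 -1.09500e+00  2.34000e-01  2.59600e+00] 1.75
[-0.4 -0.6  0.4 -0.9  0.5 -1.2  0.7  0.3  0.6  0.5  0.3  0.7 -0.5 -0.2
  0.4 -1.  -1.7 -0.2 -0.1 -0.8  1.1  0.2  0.9  1.  -0.9 -0.4  0.1  0.5
 -0.2 -0.2 -0.2 -0.2 -0.3  1.2 -1.  -0.  -0.1  0.6]
('top',) [ 4.44909e+02 -2.54600e+00 -1.00000e-03  2.30000e-01  1.97300e+00] 1.13
('side',) [ 4.43732e+02 -4.28700e+00 -1.00000e-03  2.41000e-01  5.69500e+00] 1.67
```

{"op": "arm_command", "data": {
  "delta_pos": [
    [0.05,0.15,0],
    [0.1,0.3,0],
    [0.15,0.45,0],
    [0.2,0.6,0],
    [0.24,0.75,0]
  ],
  "delta_rot": [
    [0,0,0],
    [0,0,0],
    [0,0,0],
    [0,0,0],
    [0,0,0]
  ],
  "claw": [0,0,0,0,0]
}}

```text
t: 0.52
eef_pos: [261.5, -402.3, 214.4]
tcp_rot: [-3.141, -0.0, 0.327]
ft_force: [-0.2, -0.7, 0.8]
opening: 0.998
grip_force: 0.0
```

{"op": "arm_command", "data": {
  "delta_pos": [
    [0.06,0.14,0],
    [0.12,0.29,0],
    [0.19,0.44,0],
    [0.28,0.59,0],
    [0.36,0.72,0]
  ],
  "delta_rot": [
    [0,0,-0.02],
    [0,0,-0.04],
    [0,0,-0.06],
    [0,0,-0.06],
    [0,0,-0.06]
  ],
  "claw": [0,0,0,0,0]
}}

```text
t: 0.93
eef_pos: [351.5, -222.2, 214.7]
tcp_rot: [3.141, -0.0, 0.233]
ft_force: [0.2, -1.2, -0.1]
opening: 1.002
grip_force: 0.0
```

{"op": "arm_command", "data": {
  "delta_pos": [
    [0.085,0.14,0],
    [0.17,0.28,0],
    [0.25,0.42,0],
    [0.33,0.56,0],
    [0.41,0.7,0]
  ],
  "delta_rot": [
    [0,0,0],
    [0,0,0],
    [0,0,0],
    [0,0,0],
    [0,0,0]
  ],
  "claw": [0,0,0,0,0]
}}

```text
t: 1.35
eef_pos: [454.3, -47.1, 214.7]
tcp_rot: [3.141, 0.0, 0.234]
ft_force: [0.7, -0.3, 1.0]
opening: 0.998
grip_force: 0.0
```

{"op": "arm_command", "data": {
  "delta_pos": [
    [0.07,0.11,0],
    [0.13,0.216,0],
    [0.13,0.216,-0.14],
    [0.13,0.216,-0.28],
    [0.13,0.216,-0.38]
  ],
  "delta_rot": [
    [0,0,0],
    [0,0,0],
    [0,0,0],
    [0,0,0],
    [0,0,0]
  ],
  "claw": [0,0,0,0,0]
}}

```text
t: 1.77
eef_pos: [485.6, 5.6, 117.5]
tcp_rot: [-3.141, 0.001, 0.235]
ft_force: [0.4, -0.0, -0.3]
opening: 0.997
grip_force: 0.0
```

```bash
python3 - <<'E'
from h import *
import cv2
s=state();print(s["t"],s["eef_pos"],s["tcp_rot"],s["ft_force"])
b=read_camera("side")[150:250,230:330,::-1]
cv2.imwrite("pics/s1.png",cv2.resize(b,(600,600),interpolation=cv2.INTER_CUBIC))
E
```

```text
1.7667 [485.55368997   5.59002485 117.50239717] [-3.14125372e+00  1.22051211e-03  2.35103241e-01] [ 0.3673139  -0.03008661 -0.31680942]
```

View pics/s1.png

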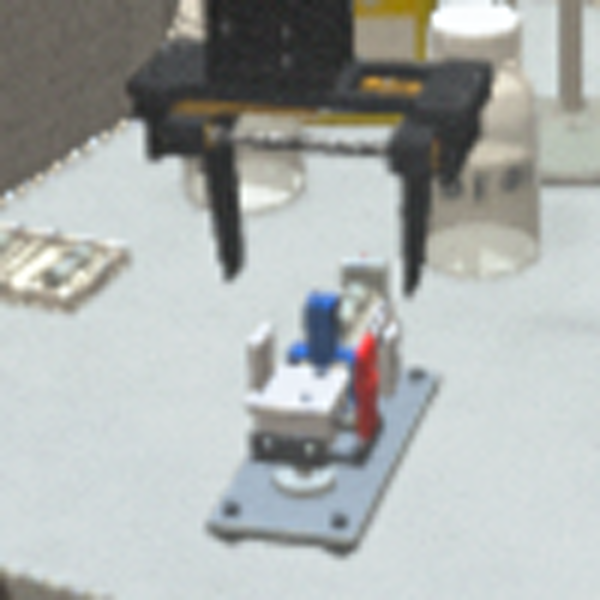

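The side view shows the fingertips at (233,278) and (411,292). They straddle the blue lug, whose top is at (322,297), so the gripper is centred. Next I descend and pinch.

{"op": "arm_command", "data": {
  "delta_pos": [
    [0.002,0.003,-0.08],
    [0.002,0.003,-0.15],
    [0.002,0.003,-0.15],
    [0.002,0.003,-0.15],
    [0.002,0.003,-0.15]
  ],
  "delta_rot": [
    [0,0,0],
    [0,0,0],
    [0,0,0],
    [0,0,0],
    [0,0,0]
  ],
  "claw": [0,0,0,0.5,0.5]
}}

```text
t: 2.23
eef_pos: [487.2, 5.4, 83.3]
tcp_rot: [3.141, -0.001, 0.233]
ft_force: [0.1, 0.5, 0.1]
opening: 0.905
grip_force: 0.0
```

{"op": "arm_command", "data": {
  "delta_pos": [
    [0,0,0],
    [0,0,0],
    [0,0,0],
    [0,0,0],
    [0,0,0]
  ],
  "delta_rot": [
    [0,0,0],
    [0,0,0],
    [0,0,0],
    [0,0,0],
    [0,0,0]
  ],
  "claw": [0.7,0.9,1,1,1]
}}

```text
t: 2.65
eef_pos: [486.8, 5.5, 82.5]
tcp_rot: [3.141, -0.0, 0.234]
ft_force: [-0.1, -1.2, 0.6]
opening: 0.566
grip_force: 0.0
```

{"op": "arm_command", "data": {
  "delta_pos": [
    [0,0,0],
    [0,0,0],
    [0,0,0],
    [0,0,0],
    [0,0,0]
  ],
  "delta_rot": [
    [0,0,0],
    [0,0,0],
    [0,0,0],
    [0,0,0],
    [0,0,0]
  ],
  "claw": [1,1,1,1,1]
}}

```text
t: 3.07
eef_pos: [486.7, 5.6, 82.1]
tcp_rot: [3.142, 0.0, 0.234]
ft_force: [-0.9, 1.1, 1.2]
opening: 0.214
grip_force: 0.6
```

{"op": "arm_command", "data": {
  "delta_pos": [
    [0,0,0],
    [0,0,0],
    [0,0,0],
    [0,0,0],
    [0,0,0]
  ],
  "delta_rot": [
    [0,0,0],
    [0,0,0],
    [0,0,0],
    [0,0,0],
    [0,0,0]
  ],
  "claw": [1,1,1,1,1]
}}

```text
t: 3.48
eef_pos: [486.6, 5.7, 82.1]
tcp_rot: [-3.141, 0.0, 0.234]
ft_force: [0.4, 3.5, -1.7]
opening: 0.168
grip_force: 29.8
```

{"op": "arm_command", "data": {
  "delta_pos": [
    [0.023,0.0055,0],
    [0.047,0.011,0],
    [0.07,0.0167,0],
    [0.094,0.0223,0],
    [0.117,0.028,0]
  ],
  "delta_rot": [
    [0,0,0],
    [0,0,0],
    [0,0,0],
    [0,0,0],
    [0,0,0]
  ],
  "claw": [1,1,1,1,1]
}}

```text
t: 3.9
eef_pos: [515.5, 12.6, 82.1]
tcp_rot: [-3.141, 0.002, 0.234]
ft_force: [-5.5, 0.2, 4.2]
opening: 0.166
grip_force: 29.9
```

{"op": "arm_command", "data": {
  "delta_pos": [
    [0.004,0.001,0],
    [0.008,0.002,0],
    [0.008,0.002,0],
    [0.008,0.002,0],
    [0.008,0.002,0]
  ],
  "delta_rot": [
    [0,0,0],
    [0,0,0],
    [0,0,0],
    [0,0,0],
    [0,0,0]
  ],
  "claw": [1,1,1,1,1]
}}

```text
t: 4.32
eef_pos: [517.6, 13.1, 82.1]
tcp_rot: [-3.141, 0.001, 0.234]
ft_force: [-4.3, 2.6, 1.5]
opening: 0.166
grip_force: 29.9
```

Friction is about 5 N, as expected. I'll creep on in small steps.

{"op": "arm_command", "data": {
  "delta_pos": [
    [0.004,0.001,0],
    [0.008,0.002,0],
    [0.008,0.002,0],
    [0.008,0.002,0],
    [0.008,0.002,0]
  ],
  "delta_rot": [
    [0,0,0],
    [0,0,0],
    [0,0,0],
    [0,0,0],
    [0,0,0]
  ],
  "claw": [1,1,1,1,1]
}}

```text
t: 4.73
eef_pos: [518.8, 13.6, 82.1]
tcp_rot: [-3.141, 0.002, 0.234]
ft_force: [-7.9, 1.2, 3.8]
opening: 0.173
grip_force: 29.9
```

{"op": "arm_command", "data": {
  "delta_pos": [
    [0.004,0.001,0],
    [0.008,0.002,0],
    [0.008,0.002,0],
    [0.008,0.002,0],
    [0.008,0.002,0]
  ],
  "delta_rot": [
    [0,0,0],
    [0,0,0],
    [0,0,0],
    [0,0,0],
    [0,0,0]
  ],
  "claw": [1,1,1,1,1]
}}

```text
t: 5.15
eef_pos: [520.0, 14.2, 82.0]
tcp_rot: [-3.14, 0.004, 0.234]
ft_force: [-10.8, 1.9, 5.6]
opening: 0.163
grip_force: 30.0
```

{"op": "arm_command", "data": {
  "delta_pos": [
    [0.004,0.001,0],
    [0.008,0.002,0],
    [0.008,0.002,0],
    [0.008,0.002,0],
    [0.008,0.002,0]
  ],
  "delta_rot": [
    [0,0,0],
    [0,0,0],
    [0,0,0],
    [0,0,0],
    [0,0,0]
  ],
  "claw": [1,1,1,1,1]
}}

```text
t: 5.57
eef_pos: [520.7, 14.5, 81.9]
tcp_rot: [-3.14, 0.007, 0.234]
ft_force: [-16.9, -1.0, 11.5]
opening: 0.166
grip_force: 30.0
```

{"op": "arm_command", "data": {
  "delta_pos": [
    [0.004,0.001,0],
    [0.008,0.002,0],
    [0.012,0.003,0],
    [0.012,0.003,0],
    [0.012,0.003,0]
  ],
  "delta_rot": [
    [0,0,0],
    [0,0,0],
    [0,0,0],
    [0,0,0],
    [0,0,0]
  ],
  "claw": [1,1,1,1,1]
}}

```text
t: 5.98
eef_pos: [521.2, 14.8, 81.8]
tcp_rot: [-3.139, 0.013, 0.234]
ft_force: [-29.1, -6.1, 19.9]
opening: 0.165
grip_force: 30.0
```

```bash
python3 - <<'E'
from h import *
import cv2
s=state();print(s["t"],s["eef_pos"],s["tcp_rot"],s["ft_force"])
b=read_camera("side")[150:250,230:330,::-1]
cv2.imwrite("pics/s2.png",cv2.resize(b,(600,600),interpolation=cv2.INTER_CUBIC))
E
```

```text
5.9833 [521.17027432  14.80368316  81.83239123] [-3.13901424  0.01253046  0.23415377] [-29.07181318  -6.07198128  19.85376426]
```

View pics/s2.png

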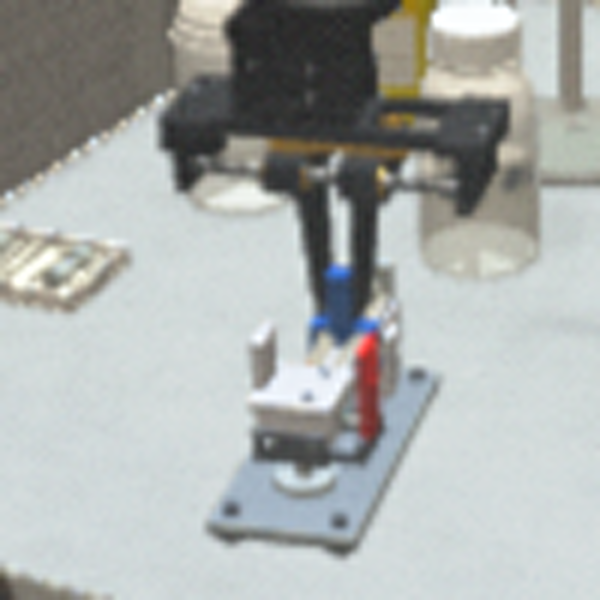

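The jaw is pinched and sits forward against the pin at about 30 N. The lug is at (338,295) between the fingers, and the holder is still parked. Next I release and rise.

{"op": "arm_command", "data": {
  "delta_pos": [
    [0,0,0],
    [0,0,0],
    [0,0,0],
    [0,0,0],
    [0,0,0]
  ],
  "delta_rot": [
    [0,0,0],
    [0,0,0],
    [0,0,0],
    [0,0,0],
    [0,0,0]
  ],
  "claw": [0,0,0,0,0]
}}

```text
t: 6.45
eef_pos: [527.5, 15.2, 82.2]
tcp_rot: [3.141, -0.001, 0.234]
ft_force: [0.1, 0.7, -0.3]
opening: 0.457
grip_force: 0.0
```

{"op": "arm_command", "data": {
  "delta_pos": [
    [0,0,0.08],
    [0,0,0.2],
    [0,0,0.3],
    [0,0,0.3],
    [0,0,0.3]
  ],
  "delta_rot": [
    [0,0,0],
    [0,0,0],
    [0,0,0],
    [0,0,0],
    [0,0,0]
  ],
  "claw": [0,0,0,0,0]
}}

```text
t: 6.87
eef_pos: [527.6, 15.2, 158.2]
tcp_rot: [3.141, -0.003, 0.234]
ft_force: [-0.3, -0.6, -0.4]
opening: 0.81
grip_force: 0.0
```

{"op": "arm_command", "data": {
  "delta_pos": [
    [-0.11,-0.03,0],
    [-0.22,-0.06,0],
    [-0.327,-0.088,0],
    [-0.327,-0.088,0],
    [-0.327,-0.088,-0.1]
  ],
  "delta_rot": [
    [0,0,0],
    [0,0,0],
    [0,0,0],
    [0,0,0],
    [0,0,0]
  ],
  "claw": [0,0,0,0,0]
}}

```text
t: 7.28
eef_pos: [445.9, -7.2, 134.0]
tcp_rot: [3.14, -0.005, 0.233]
ft_force: [1.7, 0.6, 0.8]
opening: 1.001
grip_force: 0.0
```

```bash
python3 - <<'E'
from h import *
import cv2
a=read_camera("top")[203:283,262:342,::-1]
b=read_camera("side")[150:250,230:330,::-1]
s=state();print(s["t"],s["eef_pos"],s["tcp_rot"],s["ft_force"],proj("side",s["eef_pos"]))
R=lambda i:cv2.resize(i,(400,400),interpolation=cv2.INTER_CUBIC)
cv2.imwrite("pics/s3.png",np.hstack([R(a),R(b)]))
E
```

```text
7.3833 [444.03522557  -6.64241207 129.82052888] [-3.14000941  0.00401204  0.23314459] [-0.44996574  0.32806352  1.04409793] [279.85160449 198.81687445]
```

View pics/s3.png

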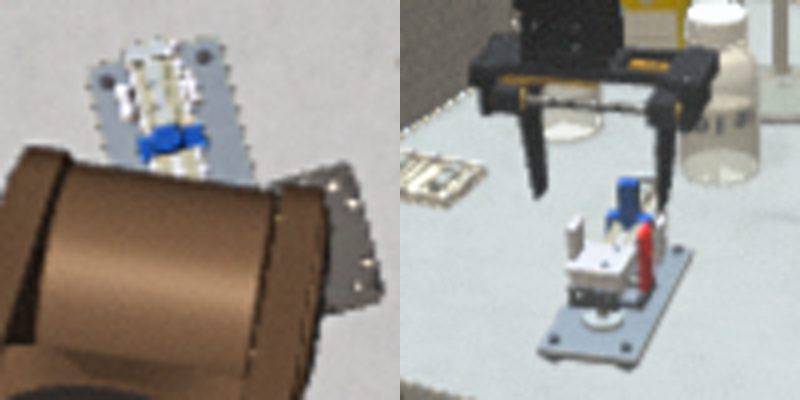

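The pictures show the jaw still forward on the pin, with the blue at (170,140) in the top view. In the side view the fingers at (540,195) and (662,207) straddle the grip at (575,218) and the tab at (645,225). Next I descend and squeeze.

{"op": "arm_command", "data": {
  "delta_pos": [
    [0.004,0,-0.1],
    [0.004,0,-0.2],
    [0.004,0,-0.232],
    [0.004,0,-0.232],
    [0.004,0,-0.232]
  ],
  "delta_rot": [
    [0,0,0],
    [0,0,0],
    [0,0,0],
    [0,0,0],
    [0,0,0]
  ],
  "claw": [0,0,0,0,0]
}}

```text
t: 7.8
eef_pos: [446.4, -6.7, 74.4]
tcp_rot: [-3.141, 0.001, 0.234]
ft_force: [0.6, 0.4, 1.1]
opening: 0.999
grip_force: 0.0
```

{"op": "arm_command", "data": {
  "delta_pos": [
    [0,0,0],
    [0,0,0],
    [0,0,0],
    [0,0,0],
    [0,0,0]
  ],
  "delta_rot": [
    [0,0,0],
    [0,0,0],
    [0,0,0],
    [0,0,0],
    [0,0,0]
  ],
  "claw": [1,1,1,1,1]
}}

```text
t: 8.22
eef_pos: [446.5, -7.0, 74.7]
tcp_rot: [3.141, -0.001, 0.234]
ft_force: [-1.4, -7.4, 3.9]
opening: 0.707
grip_force: 3.2
```

{"op": "arm_command", "data": {
  "delta_pos": [
    [0,0,0],
    [0,0,0],
    [0,0,0],
    [0,0,0],
    [0,0,0]
  ],
  "delta_rot": [
    [0,0,0],
    [0,0,0],
    [0,0,0],
    [0,0,0],
    [0,0,0]
  ],
  "claw": [1,1,1,1,1]
}}

```text
t: 8.63
eef_pos: [446.1, -6.5, 74.6]
tcp_rot: [3.142, -0.0, 0.234]
ft_force: [-1.6, 2.8, 7.8]
opening: 0.574
grip_force: 29.9
```

{"op": "arm_command", "data": {
  "delta_pos": [
    [0,0,0],
    [0,0,0],
    [0,0,0],
    [0,0,0],
    [0,0,0]
  ],
  "delta_rot": [
    [0,0,0],
    [0,0,0],
    [0,0,0],
    [0,0,0],
    [0,0,0]
  ],
  "claw": [1,1,1,1,1]
}}

```text
t: 9.05
eef_pos: [446.1, -6.5, 74.6]
tcp_rot: [3.142, -0.0, 0.234]
ft_force: [-2.2, 3.3, 6.0]
opening: 0.57
grip_force: 29.9
```

The opening is 54 mm, so the latch is fully squeezed with little side load. Next I lift gently.

{"op": "arm_command", "data": {
  "delta_pos": [
    [0,0,0.01],
    [0,0,0.02],
    [0,0,0.035],
    [0,0,0.05],
    [0,0,0.065]
  ],
  "delta_rot": [
    [0,0,0],
    [0,0,0],
    [0,0,0],
    [0,0,0],
    [0,0,0]
  ],
  "claw": [1,1,1,1,1]
}}

```text
t: 9.47
eef_pos: [446.2, -6.8, 90.8]
tcp_rot: [3.142, 0.0, 0.233]
ft_force: [-0.2, -0.0, -4.4]
opening: 0.572
grip_force: 30.0
```

{"op": "arm_command", "data": {
  "delta_pos": [
    [0,0,0.02],
    [0,0,0.04],
    [0,0,0.06],
    [0,0,0.08],
    [0,0,0.1]
  ],
  "delta_rot": [
    [0,0,0],
    [0,0,0],
    [0,0,0],
    [0,0,0],
    [0,0,0]
  ],
  "claw": [1,1,1,1,1]
}}

```text
t: 9.88
eef_pos: [446.3, -6.7, 116.0]
tcp_rot: [3.141, -0.0, 0.234]
ft_force: [0.4, -0.1, -5.4]
opening: 0.573
grip_force: 30.0
```

The load is about 5 N, which is the holder's weight, so it is coming up freely.

{"op": "arm_command", "data": {
  "delta_pos": [
    [0,0,0.04],
    [0,0,0.08],
    [0,0,0.12],
    [0,0,0.16],
    [0,0,0.2]
  ],
  "delta_rot": [
    [0,0,0],
    [0,0,0],
    [0,0,0],
    [0,0,0],
    [0,0,0]
  ],
  "claw": [1,1,1,1,1]
}}

```text
t: 10.3
eef_pos: [446.1, -6.7, 166.2]
tcp_rot: [3.141, 0.0, 0.233]
ft_force: [0.6, 0.0, -5.0]
opening: 0.571
grip_force: 30.0
```

{"op": "arm_command", "data": {
  "delta_pos": [
    [0,0,0.04],
    [0,0,0.07],
    [0,0,0.1],
    [0,0,0.11],
    [0,0,0.115]
  ],
  "delta_rot": [
    [0,0,0],
    [0,0,0],
    [0,0,0],
    [0,0,0],
    [0,0,0]
  ],
  "claw": [1,1,1,1,1]
}}

```text
t: 10.72
eef_pos: [446.3, -6.7, 194.6]
tcp_rot: [3.141, -0.001, 0.234]
ft_force: [0.5, 1.2, -5.2]
opening: 0.577
grip_force: 30.0
```

{"op": "arm_command", "data": {
  "delta_pos": [
    [0,0,0],
    [0,0,0],
    [0,0,0],
    [0,0,0],
    [0,0,0]
  ],
  "delta_rot": [
    [0,0,0],
    [0,0,0],
    [0,0,0],
    [0,0,0],
    [0,0,0]
  ],
  "claw": [1,1,1,1,1]
}}

```text
t: 11.13
eef_pos: [446.2, -6.7, 193.9]
tcp_rot: [-3.141, 0.001, 0.234]
ft_force: [0.3, 0.4, -5.2]
opening: 0.573
grip_force: 30.0
```

```bash
python3 - <<'E'
from h import *
import cv2
a=read_camera("top")[183:283,242:342,::-1]
b=read_camera("side")[130:230,230:330,::-1]
s=state();print(s["t"],s["eef_pos"],s["tcp_rot"],s["ft_force"],s["moment"],s["opening"])
R=lambda i:cv2.resize(i,(400,400),interpolation=cv2.INTER_CUBIC)
cv2.imwrite("pics/s4.png",np.hstack([R(a),R(b)]))
E
```

```text
11.2333 [446.2125121   -6.72698688 194.0231073 ] [-3.14158614e+00  2.78528168e-04  2.33590565e-01] [ 0.65399876 -1.12034175 -5.00787847] [-0.03680648  0.20892831 -0.00467611] 0.5755719226674461
```

View pics/s4.png

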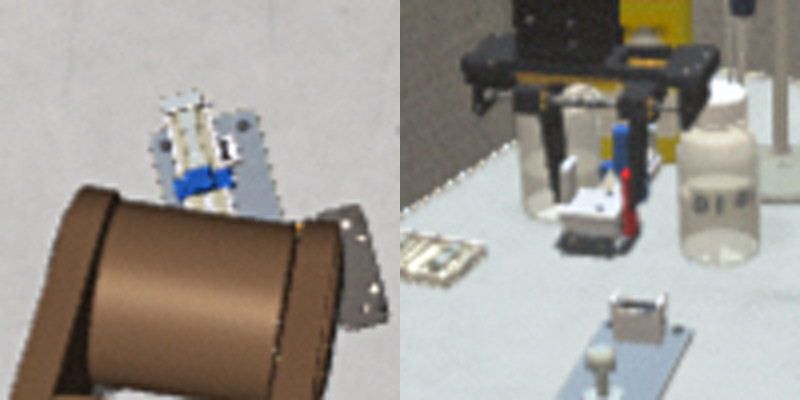

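The side view shows the holder level in the gripper about 12 cm above the ball, at (600,220), with the stud bare at (600,360). The top view shows the jaw at (205,180), still shut towards the stop at (185,100).

```bash
python3 -c "
from cell import *
print(job_done())"
```

```text
the job is handed in; nothing more can be done
None
```

I pressed the jaw onto the pin against the end stop, pulled the latch, lifted the holder about 119 mm and handed the job in with it level in the gripper at 11.2 s; no verdict came back.

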